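# Reseal the opened juice bottle with its snap cap

### The job

The squat bottle of berry juice on the tasting table stands open: take its orange-yellow snap cap off the wooden board, set it over the bottle's mouth and press it straight down until it clicks and is fully home. Do not ease off after the click: keep pressing down firmly on the cap for a couple of seconds, and finish like that, with the fingers on the cap and still pressing. The bottle stays upright, and its neighbours (the tall juice bottle and the jar of cocktail sticks) are left where they are.

Things in the scene. Friction and masses are not known exactly. Their poses are not given: they have to be found in the camera images.
- open_bottle: loose squat bottle of dark berry juice with a white label band between two red stripes, no cap, about 0.85 kg; body 74 mm across and 84 mm high, then a shoulder up to the neck, which is 24-25 mm across from 112 mm upward; mouth 150 mm above its base. Origin: centre of the base; z up. Round, so its yaw does not matter
- bottle_mouth (a point): top centre of the bottle's white pour collar: 24 mm across, bevelled to 17 mm over the top 5 mm. 9 mm below it six sprung nubs stand out to 30 mm across, the snap bead. A cap laid on rests on them 8 mm short of home; 9 to 14 N straight down makes them give way, the force drops with a click and the cap drops onto the mouth and stays. Axes as the bottle
- snap_cap: loose orange-yellow plastic snap cap with ribbed sides, 20 g, lying mouth down (the right way up for the bottle) on the wooden board; 37 mm across, 22 mm high, hollow from below to a depth of 15.4 mm, its inner lip 26 mm across at the mouth. Origin: centre of the mouth rim; z up through the closed top. Round: grip it from above across any diameter
- cap_roof (a point): centre of the cap's inner roof, 15.4 mm above its mouth rim; it meets bottle_mouth when the cap is fully home
- cap_top (a point): centre of the cap's closed top, 22 mm above its mouth rim. A firm press is 10 to 20 N, given by a cap held firmly (about 60 N of grip) or by shut fingers on this top; the bottle's mouth is a hard stop
- cheese_board: rectangular wooden serving board that does not slip, 125 x 225 x 16 mm, on which the cap lies; origin at the centre of its underside, long side along its y
- juice_bottle: loose tall closed bottle of berry juice with a black cap, 61 mm across, 240 mm high, a neighbour to be left alone; origin at the centre of its base
- toothpick_jar: loose clear jar of cocktail sticks, 45 mm across, 68 mm high, to be left alone; origin at the centre of its base
Mind the look-alikes: they are no part of the job. Several things have the shape of the snap_cap; the one meant has the colours described above.

How it is judged:
By the outcome, as a careful person would: the job done as asked, in the order asked, and still so for the second after the job is handed in, while the arm keeps its last pose, push and grip.
It also fails if it takes over 48 s, if anything falls off the work surface, if the arm or the gripper's body presses on something with over 40 N, if the wrist force passes 120 N, or if a joint passes its speed limit or range.

### The arm

A 6-joint arm with a two-finger parallel gripper is mounted at the origin on a cart in front of the work surface, level with it; the furniture and walls round the work are solid. World frame = base frame: x ahead of the robot, y to its left, z up, the work surface at z = 0. Lengths are in m, angles in rad, forces in N, time in s.
With the tool pointing down it reaches from about 0.25 to 0.775 m from the base axis. Payload 4 kg.
Tool frame: the origin (TCP) lies on the centre line of the jaws, within the pads' length; the fingertips stand 11 mm ahead of it and the grasp point (between the pads) lies 8 mm behind it (ctrl.tip_extent is the distance from the TCP to the fingertips, in m); z points along the fingers, y is the line along which they close (so a half turn about z gives the same grasp; the last joint's range is limited). The gripper opens to 85 mm and grips with 20 to 120 N. Pads are 22 mm wide; open, the fingers measure 114 mm over their backs; the gripper's body (76 mm by 85 mm) begins 54 mm behind the grasp point. The pads swing forward as they close: fully open they stand 13 mm farther back than shut.
Start: joints at [-1.413, 0.087, 1.371, -0, 1.684, -0.103], TCP at [0.142, -0.531, 0.242] pointing down, gripper open.
Joint ranges: [-3.1, 3.1], [-0.76, 2.03], [0.27, 2.55], [-1.08, 4.22], [0.17, 2.65], [-2.57, 2.57]. Speed limits (rad/s): [2.79, 2.79, 3.14, 3.14, 3.14, 3.14].

### API

Orientations are given as a 3x3 rotation matrix whose columns are the frame's x, y, z axes.
In Python, from plant import ctrl, imaging gives the robot as it stands. Calls block until the motion is done:
- ctrl.movep(position, orientation): joint-space move of the TCP to a pose.
- ctrl.move_l(position, rot=None, rate=0.15, guard=None): straight line of the TCP; rot=None keeps the orientation; rate is the mean speed in m/s. With guard (N) it stops when the force on the tool has changed by that much, and returns True; else False.
- ctrl.set_joints(angles): joint-space move.
- ctrl.ungrasp() and ctrl.clamp(squeeze=None): open the fingers fully, or close them until they stop; squeeze is the grip in N (None keeps the last).
- ctrl.hold(seconds).
- ctrl.ik(position, orientation): joint angles nearest the present ones, or None.
- ctrl.get_obs(): the state.
- imaging.snapshot(name): name is "side" or "top" or "wrist"; returns the picture (384x512x3 uint8, red, green, blue); there is no depth.
- imaging.get_calibration(name): a dict with "fx", "fy", "cx", "cy" (pixels), "rvec" (rotation vector, rad) and "tvec" (3), from world to camera coordinates, as OpenCV has them; the wrist camera has in their place "T_tool_cam" (4x4, takes a point from camera to tool coordinates, whose origin is the TCP and whose axes are the flange's). Camera axes: x right, y down, z forward; pixel columns grow to the right and rows downward; lengths in m; the calibration is good to about 2 mm. A picture is of the moment at which its call begins: read the wrist's pose just before it. get_calibration takes no time and is no camera call.
A pose or a line that the arm cannot do raises ctrl.IKError and nothing moves.
- ctrl.hand_in(): hands the job in; it is judged then, once.
The state is a dict: "t": time; "qpos": joint angles; "qd": joint speeds; "effort": joint torques, N m; "tcp_pos": TCP position; "tool_rot": TCP orientation; "ft_force": force on the tool from outside, world axes, zero at the start; "moment": the same for the moment, N m; "opening": finger opening in m; "gripper_force": force on a finger pad.
Only numpy, scipy, OpenCV 4.12 (cv2) and the standard library are available. Lean on these libraries where they do the work, as an engineer would, in place of code of your own. Each camera call takes 0.05 s, during which the arm holds its last target. There are 200 camera calls.

## Working session

There is one attempt and no reset: what is moved stays moved. The work goes in short steps, each a Python script; the robot and the scene stay as the last script left them, time stands still between calls to the robot, and variables do not carry over. Pictures are saved under pics/ and viewed, at most 10 in all, crops included, and the job is handed in when it is done.

```bash
mkdir -p pics
python3 - <<'E'
from plant import ctrl, imaging
import cv2,numpy as np
for n in("side","top"):
    im=imaging.snapshot(n); cv2.imwrite(f"pics/{n}0.png",im[:,:,::-1]); print(n,imaging.get_calibration(n))
print(imaging.get_calibration("wrist"),ctrl.tip_extent,ctrl.get_obs())
E
```

```text
side {'fx': 395.14982854861915, 'fy': 395.14982854861915, 'cx': 259.6775773252273, 'cy': 196.47386227135073, 'rvec': array([ 0.71957617, -2.30048068,  1.46380792]), 'tvec': array([0.41223622, 0.19692045, 0.78547656])}
top {'fx': 438.606158621341, 'fy': 438.606158621341, 'cx': 260.6914470599132, 'cy': 187.86729176400317, 'rvec': array([ 2.13218574, -2.13545947,  0.20186288]), 'tvec': array([0.06962047, 0.47740823, 0.94606478])}
{'fx': 278.4905985388449, 'fy': 278.4905985388449, 'cx': 256.92659626137504, 'cy': 189.13334630992733, 'T_tool_cam': array([[ 1.07129770e-03, -9.52752831e-01, -3.03744786e-01,
         7.79840791e-02],
       [ 9.99999418e-01,  1.05971646e-03,  2.02963867e-04,
        -4.33589694e-04],
       [ 1.28508950e-04, -3.03744827e-01,  9.52753412e-01,
        -1.30909798e-01],
       [ 0.00000000e+00,  0.00000000e+00,  0.00000000e+00,
         1.00000000e+00]])} 0.011 {'t': 0.1, 'qpos': array([-1.41311067e+00,  8.78877637e-02,  1.37213655e+00,  3.38069083e-05,
        1.68359987e+00, -1.03136722e-01]), 'qd': array([ 0.00088828,  0.00037426, -0.00432056,  0.0002578 ,  0.00161146,
       -0.00149054]), 'effort': array([ 2.41908972e-03, -3.53015685e+01, -3.14218318e+01, -1.64106245e-04,
        7.97616405e-03, -1.92381015e-05]), 'tcp_pos': array([ 0.14174903, -0.53097031,  0.24123555]), 'tool_rot': array([[ 9.66177296e-01,  2.57878559e-01, -2.85841733e-04],
       [ 2.57878603e-01, -9.66175232e-01,  2.01159911e-03],
       [ 2.42575078e-04, -2.01727386e-03, -9.99997936e-01]]), 'ft_force': array([-0.778217  ,  0.41035553, -0.73468651]), 'moment': array([-0.01220708,  0.01264256, -0.00855426]), 'gripper_force': 0.0, 'opening': 0.08537245612941582}
```

View pics/side0.png

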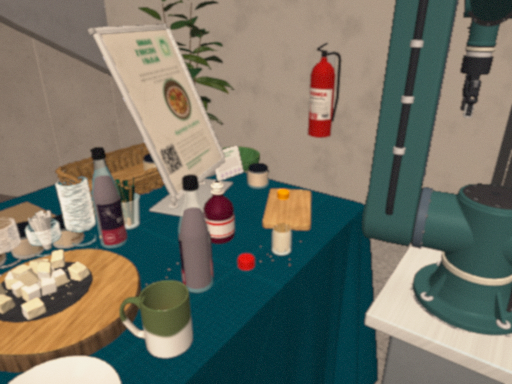

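View pics/top0.png

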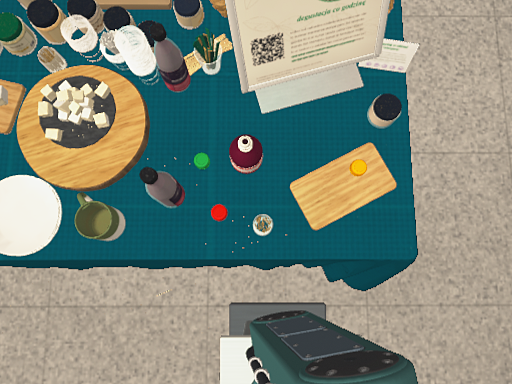

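The side view shows the yellow cap at about (283,194) on the board and the open bottle's collar at (217,186). The top view shows the cap at (359,168) and the collar at (245,142); the red and green caps are decoys. Next I'll triangulate both.

```bash
cat > h.py <<'E'
import cv2,numpy as np
from plant import ctrl, imaging
def cam(n,o=None):
    c=imaging.get_calibration(n); K=np.array([[c['fx'],0,c['cx']],[0,c['fy'],c['cy']],[0,0,1]])
    if n!='wrist': return K@np.c_[cv2.Rodrigues(c['rvec'])[0],c['tvec']]
    T=np.eye(4);T[:3,:3]=o['tool_rot'];T[:3,3]=o['tcp_pos']
    return K@np.linalg.inv(T@c['T_tool_cam'])[:3]
def tri(Ps,uv):
    A=np.vstack([[u*P[2]-P[0],v*P[2]-P[1]] for P,(u,v) in zip(Ps,uv)])
    x=np.linalg.svd(A)[2][-1]; return x[:3]/x[3]
def proj(P,X): p=P@np.r_[X,1]; return p[:2]/p[2]
def ray(P,uv,z):  # intersection with plane z
    M=np.c_[P[:,:2],P[:,2]*z+P[:,3]]; x=np.linalg.solve(M,[*uv,1]); return np.r_[x[:2]/x[2],z]
E
python3 - <<'E'
from h import *
S,T=cam('side'),cam('top')
for n,s,t in[('cap',(283,194),(359,168)),('mouth',(217,184),(245,141))]: print(n,tri([S,T],[s,t]),ray(T,t,.038 if n=='cap' else .15))
for uv in[(290,184),(373,143),(397,184),(309,230)]: print('board',ray(T,uv,.016))
for uv in[(263,224),(252,150)]: print(ray(T,uv,.0))
for uv in[(258,110),(360,88),(246,88),(381,60)]: print('sign',ray(T,uv,0.),ray(T,uv,.2))
for n,c in(('side',(170,230,230,310)),('top',(100,260,210,410))):
    a=cv2.imread(f'pics/{n}0.png')[c[0]:c[1],c[2]:c[3]]; cv2.imwrite(f'pics/{n}c.png',cv2.resize(a,None,fx=4,fy=4) if n=='top' else cv2.resize(a,None,fx=8,fy=8))
E
```

```text
cap [ 0.52787788 -0.15948697  0.02333059] [ 0.52427132 -0.15607982  0.038     ]
mouth [0.55674955 0.10133047 0.14095018] [0.55536631 0.10193267 0.15      ]
board [0.49125204 0.00060256 0.016     ]
board [ 0.58976515 -0.1971305   0.016     ]
board [ 0.49114837 -0.24838378  0.016     ]
board [ 0.38466632 -0.04116561  0.016     ]
[0.40002121 0.06326428 0.        ]
[0.57686601 0.08890743 0.        ]
sign [0.67705667 0.07444275 0.        ] [0.60337756 0.07559099 0.2       ]
sign [ 0.73417273 -0.17622784  0.        ] [ 0.64923459 -0.12566604  0.2       ]
sign [0.73354658 0.10375042 0.        ] [0.64873187 0.09912137 0.2       ]
sign [ 0.80807702 -0.2317604   0.        ] [ 0.70857046 -0.17025172  0.2       ]
```

```bash
cat >> h.py <<'E'
R=np.array([[-1,0,0],[0,1,0],[0,0,-1.]])
def shot(name):
    o=ctrl.get_obs(); im=imaging.snapshot('wrist')[:,:,::-1]; cv2.imwrite(f'pics/{name}.png',im); np.save(f'pics/{name}.npy',cam('wrist',o)); return im
E
python3 - <<'E'
from h import *
v=[('b1',(.535,.10,.27)),('b2',(.535,.145,.27)),('c2',(.527,-.125,.17)),('c1',(.527,-.18,.17))]
for n,p in v: print(n,ctrl.ik(p,R))
ims=[]
for n,p in v:
    try: ctrl.movep(p,R)
    except ctrl.IKError as e: print(n,e); break
    ctrl.hold(.15); ims.append(shot(n)); o=ctrl.get_obs(); print(n,o['t'],o['tcp_pos'],o['ft_force'])
m=np.vstack([np.hstack(ims[:2]),np.hstack(ims[2:])]); cv2.imwrite('pics/m.png',cv2.resize(m,(800,600),interpolation=cv2.INTER_AREA))
E
```

```text
b1 [ 8.06019044e-02  7.07577448e-02  1.33393461e+00 -4.44089210e-16
  1.73690029e+00 -1.49019442e+00]
b2 [ 1.62380971e-01  9.32460772e-02  1.30982329e+00 -4.44089210e-16
  1.73852328e+00 -1.40841536e+00]
c2 [-3.37580031e-01  9.39948476e-02  1.50714699e+00 -4.44089210e-16
  1.54045082e+00 -1.90837636e+00]
c1 [-4.30943843e-01  1.27536077e-01  1.47025440e+00 -4.44089210e-16
  1.54380217e+00 -2.00174017e+00]
b1 2.9333 [0.5350992  0.09940191 0.26994384] [-0.58762861  0.19243759  1.33209695]
b2 3.4333 [0.53507949 0.14425449 0.27002893] [-0.63120499  0.13900734  0.5953195 ]
c2 4.7417 [ 0.52764364 -0.12388772  0.17076423] [-0.45053773 -0.56705509 -0.17528373]
c1 5.275 [ 0.52715451 -0.17899499  0.17007119] [-0.78774756  0.34529671  0.54421348]
```

View pics/m.png

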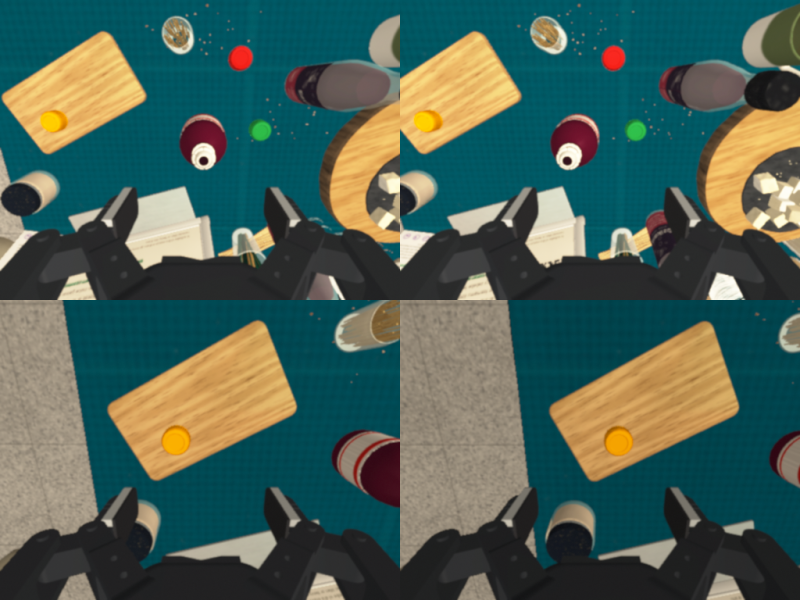

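The wrist views (half size) show the collar at (204,156) in b1 and (169,156) in b2. The cap is at (176,140) in c2 and (219,140) in c1. I'll segment both for subpixel centres.

Run:
```python
from h import *
def blob(n,lo,hi,near,r=60):
    hsv=cv2.cvtColor(cv2.imread(f'pics/{n}.png'),cv2.COLOR_BGR2HSV)
    m=cv2.inRange(hsv,lo,hi); w=np.zeros_like(m); cv2.circle(w,(int(near[0]),int(near[1])),r,255,-1); m&=w
    k,l,s,c=cv2.connectedComponentsWithStats(m); i=1+np.argmax(s[1:,4]); return c[i],s[i]
P={n:np.load(f'pics/{n}.npy') for n in('b1','b2','c1','c2')}; P['side'],P['top']=cam('side'),cam('top')
C={}
for n,q in dict(c2=(225,179),c1=(280,179),b1=(69,155),b2=(36,155)).items():
    near=q; C[n],s=blob(n,(18,190,130),(32,255,255),near,35); print('cap',n,C[n],s)
print(tri([P['c1'],P['c2']],[C['c1'],C['c2']]),tri([P[k] for k in C],[C[k] for k in C]))
for k in ('side0','top0'):
    c,s=blob(k,(18,190,130),(32,255,255),{'side0':(283,194),'top0':(359,168)}[k],12); print(k,c,s)
    C[k[:-1]]=c
X=tri([P[k] for k in C],[C[k] for k in C]); print('all',X,[(k,proj(P[k],X)-C[k]) for k in C])
B={}
for n,q in dict(b1=(261,200),b2=(216,200)).items():
    c,s=blob(n,(0,0,0),(180,255,90),q,13); print('hole',n,c,s); 
    B[n]=c; c2,s2=blob(n,(0,0,150),(180,70,255),q,22); print('white',n,c2,s2)
X=tri([P['b1'],P['b2']],[B['b1'],B['b2']]); print(X,proj(P['top'],X),proj(P['side'],X))
a=[cv2.resize(cv2.imread(f'pics/{n}.png')[v-45:v+45,u-60:u+60],(400,300),interpolation=cv2.INTER_CUBIC) for n,u,v in(('b1',261,190),('b2',216,190),('c2',225,179),('c1',280,179))]
cv2.imwrite('pics/z.png',np.vstack([np.hstack(a[:2]),np.hstack(a[2:])]))
```

```text
cap c2 [225.11736641 179.28912214] [ 207  160   37   38 1048]
cap c1 [279.44069431 180.36740598] [ 262  161   36   38 1037]
cap b1 [ 68.3751634  154.30326797] [ 52 141  35  28 765]
cap b2 [ 35.30663329 154.16645807] [ 18 141  37  28 799]
[ 0.52677217 -0.15557244  0.02905104] [ 0.52703756 -0.15554609  0.02712158]
side0 [282.90740741 192.33333333] [278 190  11   7  54]
top0 [357.92523364 167.27570093] [349 159  18  17 214]
all [ 0.52701792 -0.15527833  0.02951104] [('c2', array([0.24827331, 0.33506451])), ('c1', array([0.31883799, 0.37911256])), ('b1', array([-0.96879899,  0.48944052])), ('b2', array([-1.21853736,  0.52357908])), ('side', array([-0.22447463,  0.33249027])), ('top', array([-0.17511566,  0.37479567]))]
hole b1 [260.31707317 205.59756098] [256 201  10  10  82]
white b1 [260.07793923 199.08058124] [245 183  31  34 757]
hole b2 [213.5875 205.5875] [209 201  10  10  80]
white b2 [216.21761658 199.14248705] [200 183  33  34 772]
[0.55408466 0.10316857 0.14988959] [244.3930767  141.62117625] [216.43828508 180.8518165 ]
```

View pics/z.png

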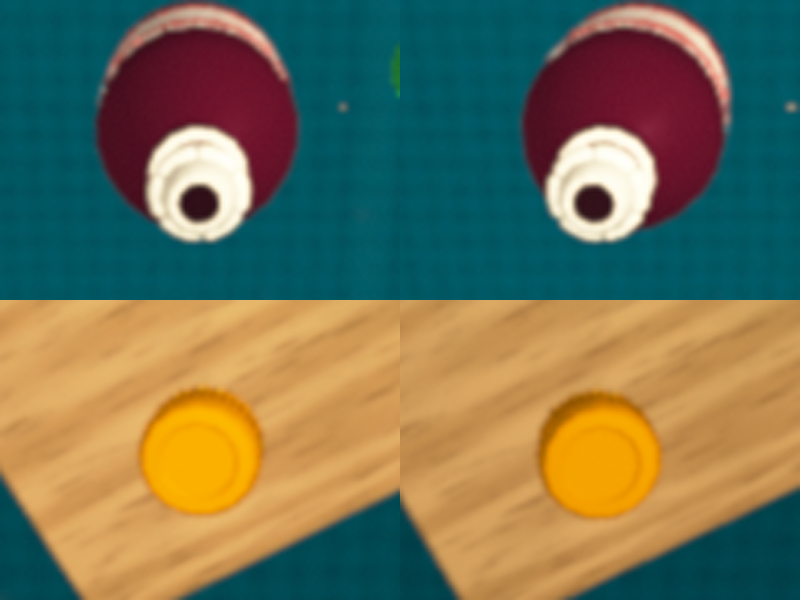

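The mouth is at (0.554, 0.103, 0.150) and the cap centre at (0.527, -0.1555), with heights agreeing with the text. I'll grasp now.

Run:
```python
from h import *
def st(n): o=ctrl.get_obs(); print(n,round(o['t'],2),o['tcp_pos'].round(4),o['ft_force'].round(1),round(o['opening'],4),round(o['gripper_force'],1)); return o
c=(.527,-.1555)
ctrl.move_l((*c,.09),R,rate=.12)
print(ctrl.move_l((*c,.029),R,rate=.06,guard=8)); st('down')
ctrl.clamp(60); st('grip')
ctrl.move_l((*c,.12),rate=.1); st('up')
ctrl.movep((.554,.103,.25),R); ctrl.hold(.2); st('over')
shot('g1'); im=imaging.snapshot('side')[:,:,::-1]
a=cv2.resize(cv2.imread('pics/g1.png')[200:380,136:376],(400,300)); b=cv2.resize(im[120:255,150:330],(400,300),interpolation=cv2.INTER_CUBIC)
cv2.imwrite('pics/g.png',np.hstack([a,b]))
```

```text
False
down 7.29 [ 0.5275 -0.1557  0.0296] [-0.2  0.3  0.5] 0.0855 0.0
grip 7.82 [ 0.5275 -0.1557  0.0296] [-0.3 -0.6  1.2] 0.0355 59.7
up 8.88 [ 0.5264 -0.1553  0.119 ] [ 0.5  0.1 -0.9] 0.0351 59.8
over 10.19 [0.5539 0.1017 0.2489] [-0.3  0.4 -0.9] 0.0348 59.8
```

View pics/g.png

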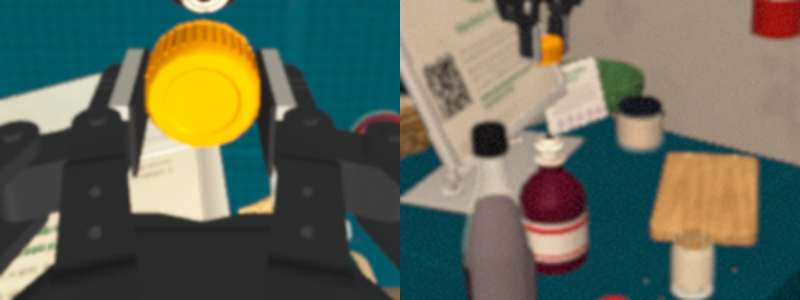

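The wrist view shows the cap held level between the pads, its top centre at about (257,260) in the full frame. The side view shows the bottle standing clear below. I'll check the cap's in-hand offset.

Run:
```python
from h import *
P=np.load('pics/g1.npy'); o=ctrl.get_obs(); t=o['tcp_pos']
hsv=cv2.cvtColor(cv2.imread('pics/g1.png'),cv2.COLOR_BGR2HSV); m=cv2.inRange(hsv,(18,150,80),(34,255,255)); m[:195]=0;m[:,:205]=0;m[:,310:]=0
n=cv2.findNonZero(m); print(cv2.boundingRect(n))
for uv in((257.2,260),(257.2,287)): print(ray(P,uv,t[2]+.0084)-t)
# predicted bottom (far, +x) edge of top disc for offset 0
for dx in(-.004,0,.004): print(dx,[proj(P,t+[dx+e,0,.0084]) for e in(0,.0185)], proj(P,t+[dx-.0185,0,-.0136]))
```

```text
(223, 213, 69, 75)
[-0.00136011  0.00044931  0.0084    ]
[0.01454175 0.00043803 0.0084    ]
-0.004 [array([256.29218225, 255.33824027]), array([256.3525469, 286.9318757])] [256.34424367 204.80885115]
0 [array([256.3056404, 262.3819624]), array([256.36499229, 293.44554024])] [256.35595881 211.54175314]
0.004 [array([256.31886935, 269.30572904]), array([256.37723376, 299.85247931])] [256.36749415 218.17132565]
```

```bash
cat >> h.py <<'E'
def st(n): o=ctrl.get_obs(); print(n,round(o['t'],2),o['tcp_pos'].round(4),o['ft_force'].round(1),round(o['opening'],4),round(o['gripper_force'],1),flush=True); return o
E
python3 - <<'E'
from h import *
p=(.555,.1035)
ctrl.move_l((*p,.172),R,rate=.08); ctrl.hold(.3); st('above')
print(ctrl.move_l((*p,.150),rate=.02,guard=4)); st('touch'); ctrl.hold(.2); st('settled')
ims=[cv2.resize(imaging.snapshot('side')[120:255,150:330,::-1],(400,300),interpolation=cv2.INTER_CUBIC),cv2.resize(imaging.snapshot('top')[90:225,155:335,::-1],(400,300),interpolation=cv2.INTER_CUBIC)]
cv2.imwrite('pics/t.png',np.hstack(ims))
E
```

```text
above 11.72 [0.5552 0.1035 0.1724] [-0.3  0.1 -0.5] 0.0354 59.8
True
touch 12.47 [0.5546 0.1029 0.1566] [-0.2 -1.7  3.7] 0.0353 60.1
settled 12.68 [0.5545 0.103  0.1565] [-0.3 -0.8  4.9] 0.0348 60.2
```

View pics/t.png

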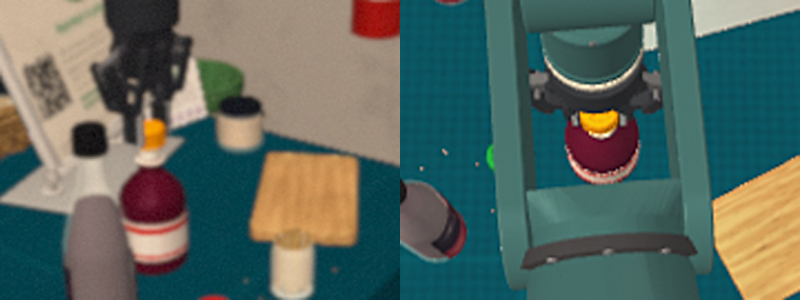

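The cap sits on the collar at nub height (TCP at 0.1565 against 0.156 expected), and the bottle is upright. I'll press in small steps until it clicks, then build up a firm press.

Run:
```python
from h import *
x,y=.5545,.103; z=.1560
f=0
while z>.138:
    z-=.0007; ctrl.move_l((x,y,z),rate=.02); ctrl.hold(.1); o=st(round(z,4)); f=o['ft_force'][2]
    if f>30 or (o['tcp_pos'][2]<.152 and f>14): break
print('final z cmd',z)
ctrl.hold(.3); st('end')
```

```text
0.1553 13.12 [0.5548 0.1029 0.1563] [-1.6 -1.2  7.1] 0.035 60.5
0.1546 13.47 [0.5548 0.103  0.1562] [-2.2 -1.6  9.1] 0.035 60.7
0.1539 13.82 [0.555  0.103  0.1561] [-1.9 -1.4 10.2] 0.0351 60.9
0.1532 14.18 [0.5551 0.1029 0.1559] [-2.3 -1.4 12.5] 0.0349 61.0
0.1525 14.53 [0.5552 0.1029 0.1557] [-3.9 -1.3 13.9] 0.0353 61.2
0.1518 14.88 [0.5552 0.1029 0.1554] [-3.  -2.2 14.4] 0.0353 61.2
0.1511 15.22 [0.5551 0.1029 0.1543] [-4.  -0.5 12. ] 0.0352 60.9
0.1504 15.57 [0.5539 0.1032 0.1489] [-0.9 -0.6 -1.5] 0.0357 60.5
0.1497 15.93 [0.5542 0.1031 0.149 ] [ 0.6  0.5 -2.2] 0.0353 60.3
0.149 16.27 [0.5545 0.103  0.1489] [ 0.2 -0.1 -2.5] 0.035 60.4
0.1483 16.62 [0.5547 0.103  0.1487] [-0.  -0.3  1.1] 0.0354 60.6
0.1476 16.98 [0.5548 0.103  0.1486] [-2.4  0.1  5.8] 0.0352 61.1
0.1469 17.32 [0.5549 0.103  0.1486] [-3.3 -1.6  7.2] 0.0351 61.4
0.1462 17.68 [0.5551 0.103  0.1486] [-3.7 -0.3  9.5] 0.0352 61.6
0.1455 18.02 [0.5553 0.103  0.1486] [-4.1 -0.2 11.4] 0.0352 61.8
0.1448 18.38 [0.5555 0.1031 0.1486] [-4.3 -1.8 14. ] 0.0349 62.0
0.1441 18.73 [0.5558 0.1031 0.1486] [-5.2  0.1 15.9] 0.0353 62.2
final z cmd 0.1440999999999999
end 19.02 [0.5558 0.1031 0.1486] [-5.  -0.8 15.3] 0.0354 62.2
```

It clicked (7.9 mm drop, force collapse) and is now on the hard stop at about 15 N. I'll trim the small sideways force, hold, check and hand in.

Run:
```python
from h import *
ctrl.move_l((.5536,.103,.1441),rate=.01); ctrl.hold(1.5); st('a'); ctrl.hold(1.5); st('b')
ims=[cv2.resize(imaging.snapshot('side')[120:255,150:330,::-1],(400,300),interpolation=cv2.INTER_CUBIC),cv2.resize(imaging.snapshot('top')[90:225,155:335,::-1],(400,300),interpolation=cv2.INTER_CUBIC)]
cv2.imwrite('pics/e.png',np.hstack(ims))
```

```text
a 20.77 [0.555  0.103  0.1485] [-4.5 -0.8 15.4] 0.0347 62.1
b 22.27 [0.555  0.1031 0.1485] [-4.6 -0.6 14.8] 0.0354 62.1
```

View pics/e.png

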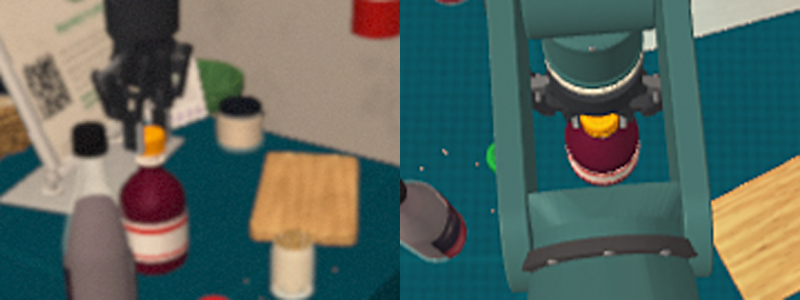

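The cap is seated lower on the neck, the bottle is upright and the neighbours haven't moved. The press is steady at 15 N.

```bash
python3 -c "
from plant import ctrl
print(ctrl.hand_in())"
```

```text
the job is handed in; nothing more can be done
None
```

The orange-yellow cap is clicked fully home on the upright squat bottle, held under a steady press of about 15 N for over 3 s, and handed in still pressing at about 22 s, with the neighbours untouched.

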